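# Close the washed canisters with their own lids

## Task

The four washed ceramic canisters are dry and their wooden lids have been left in one stack on the counter. Take the stack apart and close each canister with the lid that fits it, every lid fully seated and lying flat on the rim; lower the lids into place rather than dropping them. Leave the canisters, the dropper bottle and the cream jar standing where they are.

Things in the scene. Friction and masses are not known exactly. Their poses are not given: they have to be found in the camera images.
- canister_large: large white ceramic canister, loose, round, open at the top, 66 mm outside diameter, 76 mm high, wall 4 mm, mouth 58 mm across, standing upright; origin at the centre of its underside, z up (rim at z = 76 mm). Widest and tallest of the four.
- canister_medium: medium white ceramic canister, loose, round, open at the top, 56 mm outside diameter, 68 mm high, wall 4 mm, mouth 48 mm across, standing upright; origin at the centre of its underside, z up (rim at z = 68 mm). Second widest of the four.
- canister_small: small white ceramic canister, loose, round, open at the top, 46 mm outside diameter, 58 mm high, wall 4 mm, mouth 38 mm across, standing upright; origin at the centre of its underside, z up (rim at z = 58 mm). Third widest of the four.
- canister_mini: mini white ceramic canister, loose, round, open at the top, 36 mm outside diameter, 48 mm high, wall 4 mm, mouth 28 mm across, standing upright; origin at the centre of its underside, z up (rim at z = 48 mm). Narrowest and lowest of the four.
- lid_large: large pale wooden lid, loose: all in mm: flat disc 68 in diameter, 14 thick, above a tapered plug 12 deep (44 across at its foot, 54 at the disc) that drops into the large canister's mouth until the disc lies on the rim. Origin at the centre of the plug's foot, z up: disc from z = 12 to 26; seated, it is 64 above the canister's origin. Bottom of the stack of four, on the counter.
- lid_medium: medium pale wooden lid, loose: all in mm: flat disc 58 in diameter, 14 thick, above a tapered plug 12 deep (34 across at its foot, 44 at the disc) that drops into the medium canister's mouth until the disc lies on the rim. Origin at the centre of the plug's foot, z up: disc from z = 12 to 26; seated, it is 56 above the canister's origin. Stands on the large lid.
- lid_small: small pale wooden lid, loose: all in mm: flat disc 48 in diameter, 14 thick, above a tapered plug 12 deep (24 across at its foot, 34 at the disc) that drops into the small canister's mouth until the disc lies on the rim. Origin at the centre of the plug's foot, z up: disc from z = 12 to 26; seated, it is 46 above the canister's origin. Stands on the medium lid.
- lid_mini: mini pale wooden lid, loose: all in mm: flat disc 38 in diameter, 14 thick, above a tapered plug 12 deep (14 across at its foot, 24 at the disc) that drops into the mini canister's mouth until the disc lies on the rim. Origin at the centre of the plug's foot, z up: disc from z = 12 to 26; seated, it is 36 above the canister's origin. Top of the stack.
- dropper_bottle: brown glass dropper bottle with black collar and rubber bulb, loose, 38 mm in diameter, 86 mm high, not part of the job; origin at the centre of its underside, z up
- cream_jar: low closed cream jar, glass with a black screw cap, loose, 58 mm in diameter, 42 mm high, not part of the job; origin at the centre of its underside, z up
Things that resemble listed ones, but are neither listed nor needed, are in the scene too. Leave any purple look-alike of the canister_mini alone.

How it is judged:
By the outcome, as a careful person would: the job done as asked, in the order asked, and still so for the second after the job is handed in, with the robot touching nothing.
It also fails if it takes over 112 s, if anything falls off the work surface, if the arm or the gripper's body presses on something with over 40 N, if the wrist force passes 120 N, or if a joint passes its speed limit or range.

## Robot

A 7-joint arm with a two-finger parallel gripper is mounted at the origin on the work surface. World frame = base frame: x ahead of the robot, y to its left, z up, the work surface at z = 0. Lengths are in m, angles in degrees, forces in N, time in s.
With the tool pointing down it reaches from about 0.425 to 0.875 m from the base axis. Payload 4.7 kg.
Tool frame: the origin (TCP) lies at the very end of the fingers, on their centre line; the grasp point (between the pads) lies 19 mm behind it; z points along the fingers, y is the line along which they close (so a half turn about z gives the same grasp; the last joint's range is limited). The gripper opens to 87 mm and grips with 3 to 60 N. Pads are 19 mm wide; open, the fingers measure 117 mm over their backs; the gripper's body (75 mm by 190 mm) begins 51 mm behind the grasp point.
Start: joints at [70.881, 18.392, -4.016, 83.108, 1.295, 78.541, -3.26], TCP at [0.222, -0.611, 0.189] pointing down, gripper open.
Joint ranges: [-163.93, 163.93], [-17.29, 119.83], [-79.2, 71.16], [3.27, 140.29], [-89.18, 269.18], [5.43, 117.66], [-154.24, 154.24]. Speed limits (degrees/s): [147.25, 147.25, 180, 180, 180, 180, 180].

## Interface

Orientations are given as [roll, pitch, yaw] about the fixed x, y, z axes, in that order (R = Rz(yaw) Ry(pitch) Rx(roll)).
In Python, from cell import telemetry, cams, env gives the robot as it stands.
- The arm moves only by the tool arm_command, never from a script. Its argument "series" is text: rows parted by semicolons, each of 5 numbers parted by spaces: the shift along the tool's x, y, z in mm, then the turn about the tool's z in rad, then the closure in counts, from 0 (fully open) to 255 (shut). A call has 1 to 20 rows; each row shifts and turns the commanded pose from where the row before left it, along the tool's axes as they then stand; what a row does not reach is not made up. A row lasts 1/12 s, in which the tool goes at most 41.7 mm and 7.16 degrees, less where a joint would pass 70% of its speed; a pose out of reach is approached as far as the arm can. A call is refused whole if a number of a shift passes 41.7 or a number of a turn 0.125, either way. A call with a gripper value outside its range is refused whole. The fingers move at their own pace and stop on an object; "squeeze" is the grip in N (left out, the last holds). Time passes only in rows, so rows that do not move let the fingers close. It gives the time, the measured TCP pose, the force, the opening and the grip force at its end, in the units of the state.
- telemetry.get_obs(): the state, without advancing time (a new reading comes with each control period).
- cams.read_camera(name): name is "scene" or "top"; returns the picture (420x560x3 uint8, blue, green, red); there is no depth.
- cams.calibration(name): a dict with "K" (3x3 intrinsics, pixels), "origin" and "rotation" of the camera in the world. Camera axes: x right, y down, z forward; pixel columns grow to the right and rows downward; lengths in m; the calibration is good to about 2 mm. A picture is of the moment at which its call begins. calibration takes no time and is no camera call.
- env.sign_off(): hands the job in; it is judged then, once.
The state is a dict: "time_s": time; "qpos": joint angles; "joint_velocities": joint speeds; "effort": joint torques, N m; "tool_pos": TCP position; "tool_rot": TCP orientation; "force": force on the tool from outside, world axes, zero at the start; "wrist_torque": the same for the moment, N m; "grip_width": finger opening in m; "grasp_force": force on a finger pad.
Only numpy, scipy, OpenCV 4.12 (cv2) and the standard library are available. Lean on these libraries where they do the work, as an engineer would, in place of code of your own. Each camera call takes 0.05 s, during which the arm holds its last target. There are 200 camera calls.

## Working session

There is one attempt and no reset: what is moved stays moved. The work goes in short steps, Python scripts to look and compute and a tool call to move; the robot and the scene stay as the last step left them, time stands still between calls to the robot, and variables do not carry over. Pictures are saved under pics/ and viewed, at most 16 in all, crops included, and the job is handed in when it is done.

Besides the shell and the picture viewer there is one more tool, called after "Call:" as name(argument=value, ...) on one line, values as JSON. arm_command: Moves the arm, as the interface text tells. Its arguments: {"type":"object","properties":{"series":{"type":"string"},"squeeze":{"type":"number"}},"required":["series"]}

```bash
mkdir -p pics
python3 - <<'E'
from cell import telemetry, cams
import cv2
for n in("scene","top"):
    cv2.imwrite(f"pics/{n}0.png",cams.read_camera(n))
    c=cams.calibration(n);print(n,c)
o=telemetry.get_obs();print(o['time_s'],o['tool_pos'],o['tool_rot'],o['grip_width'])
E
```

```text
scene {'K': array([[396.33739583,   0.        , 282.12902734],
       [  0.        , 396.33739583, 203.91705957],
       [  0.        ,   0.        ,   1.        ]]), 'origin': array([0.80819585, 0.38380599, 0.67587336]), 'rotation': array([-143.04120585,    0.85663587,  144.34313647])}
top {'K': array([[424.04881921,   0.        , 275.91466165],
       [  0.        , 424.04881921, 213.70617453],
       [  0.        ,   0.        ,   1.        ]]), 'origin': array([0.41454592, 0.04075167, 1.06106323]), 'rotation': array([-171.64843714,   -0.40728197,  -91.48236787])}
0.1 [ 0.22132273 -0.61055545  0.18836205] [-1.79900445e+02  3.37547832e-03  1.99295613e+01] 0.08755707780048592
```

View pics/scene0.png

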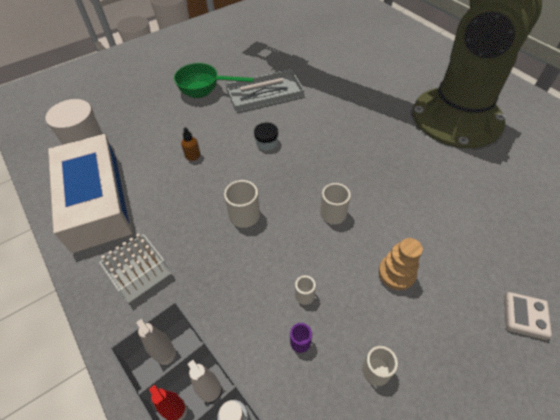

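View pics/top0.png

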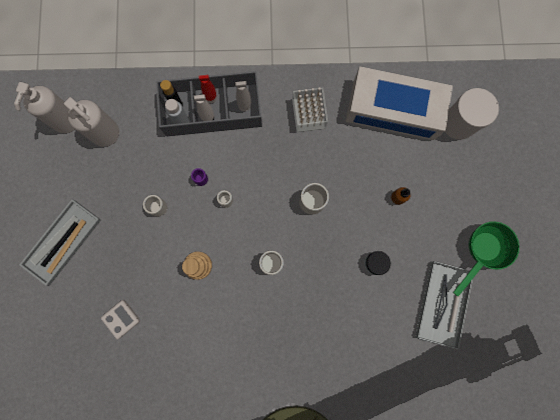

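Scene shows the large canister at (242,203), medium (335,204), mini (306,290), small (380,365), stack (400,265), and purple look-alike (300,337). In the top view they are at (314,199), (270,263), (224,199), (153,206), (197,265) and (199,177). Next I rectify both views onto the rim planes for measurement.

```bash
cat > h.py <<'E'
import numpy as np,cv2
from scipy.spatial.transform import Rotation as Ro
from cell import cams
def cal(n):
    c=cams.calibration(n);return c['K'],np.array(c['origin']),Ro.from_euler('xyz',c['rotation'],degrees=True).as_matrix()
def ray(n,uv,z):
    K,o,R=cal(n);d=R@np.linalg.inv(K)@[uv[0],uv[1],1];return (o+d*(z-o[2])/d[2])[:2]
def rect(n,img,c,z,half=.06,px=250):
    """patch: column = +x, row = -y (world), centre c, plane z"""
    K,o,R=cal(n);s=np.linspace(-half,half,px)
    X,Y=np.meshgrid(c[0]+s,c[1]-s);P=np.stack([X,Y,np.full_like(X,z)],-1)
    q=(P-o)@R@K.T;m=(q[...,:2]/q[...,2:]).astype(np.float32)
    return cv2.remap(img,m[...,0],m[...,1],cv2.INTER_CUBIC)
E
python3 - <<'E'
from h import *
T={'large':((314,190),(242,190),.076,.033),'medium':((270,262),(335,193),.068,.028),'small':((153,205),(381,358),.058,.023),'mini':((224,197),(305,284),.048,.018),
'lidmini':((199,263),(410,248),.104,.019)}
rows=[[],[]]
for k,(t,s,z,r) in T.items():
    a=ray('top',t,z);b=ray('scene',s,z);print(k,a.round(4),b.round(4))
    for i,n in enumerate(('top','scene')):
        im=cv2.imread(f'pics/{n}0.png');p=rect(n,im,b,z,.05,156)
        cv2.circle(p,(78,78),int(r*1560),(0,0,255),1)
        rows[i].append(p)
cv2.imwrite('pics/m1.png',np.vstack([np.hstack(x) for x in rows]))
E
```

```text
large [ 0.6134 -0.0617] [ 0.5956 -0.0621]
medium [0.4469 0.0466] [0.45   0.0463]
small [0.5899 0.3233] [0.5939 0.3244]
mini [0.6071 0.1546] [0.6092 0.1577]
lidmini [0.4475 0.2054] [0.4468 0.2289]
```

View pics/m1.png

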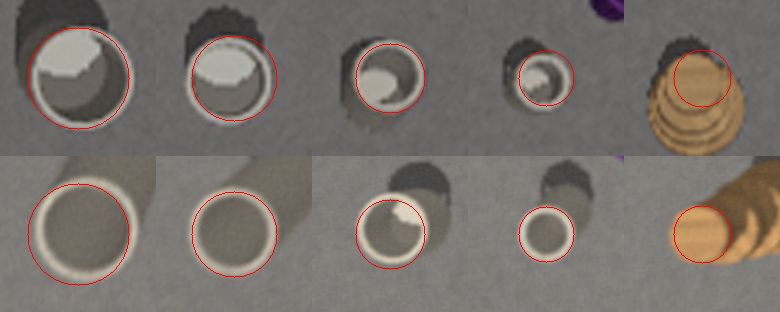

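```bash
cat >> h.py <<'E'
def fit(n,img,c,z,r,half=.014,w=.003):
    """centre of bright rim circle of outer radius r near c"""
    N=.0005;p=rect(n,img,c,z,.08,321).astype(np.float32).mean(2)
    p=cv2.GaussianBlur(p,(0,0),1);th=np.linspace(0,2*np.pi,120,endpoint=False)
    best=(-1e9,)
    for i in np.arange(-half,half+1e-6,N):
        for j in np.arange(-half,half+1e-6,N):
            f=lambda q:p[np.round(160-(j+q*np.sin(th))/N).astype(int),np.round(160+(i+q*np.cos(th))/N).astype(int)]
            s=np.clip(f(r-.0015)-f(r+.002),-30,60).mean()+ (0 if w is None else np.clip(f(r-.002)-f(r-.006),-30,60).mean())
            best=max(best,(s,c[0]+i,c[1]+j))
    return np.round(best,4)
E
python3 - <<'E'
from h import *
T={'large':((.598,-.061),.076,.033),'medium':((.448,.046),.068,.028),'small':((.593,.324),.058,.023),'mini':((.608,.156),.048,.018)}
I={n:cv2.imread(f'pics/{n}0.png') for n in('top','scene')}
for k,(c,z,r) in T.items(): print(k,*[fit(n,I[n],c,z,r) for n in I])
for k,z,r in(('lidmini',.104,.019),('lidsmall',.078,.024),('lidmed',.052,.029),('lidlarge',.026,.034)):
    print(k,*[fit(n,I[n],(.444,.2285),z,r,.012,None) for n in I])
E
```

```text
large [ 1.001669e+02  5.990000e-01 -6.250000e-02] [ 9.92539e+01  6.01500e-01 -5.90000e-02]
medium [9.96022e+01 4.46500e-01 4.45000e-02] [9.71203e+01 4.49500e-01 4.80000e-02]
small [103.2143   0.593    0.3255] [106.2815   0.5955   0.3275]
mini [103.7504   0.607    0.155 ] [115.5562   0.6095   0.158 ]
lidmini [22.5367  0.4415  0.2265] [26.5135  0.444   0.228 ]
lidsmall [31.2953  0.442   0.2245] [14.0848  0.4435  0.226 ]
lidmed [19.4517  0.443   0.225 ] [9.9512 0.4445 0.227 ]
lidlarge [14.8273  0.4455  0.225 ] [10.123   0.448   0.2275]
```

Call:
arm_command(series="0 0 0 0.116 0;0 0 0 0.116 0;0 0 0 0.116 0;28 -30 0 0 0;28 -30 0 0 0;28 -30 0 0 0;28 -30 0 0 0;28 -30 0 0 0;28 -30 0 0 0;28 -30 0 0 0;28 -30 0 0 0;0 -40 0 0 0;0 -40 0 0 0;0 -40 0 0 0;0 -40 0 0 0;0 -40 0 0 0;0 -40 0 0 0;0 -40 0 0 0;0 -40 0 0 0;0 0 0 0 0", squeeze=8)

```text
time_s: 1.77
tool_pos: [0.4455, -0.0421, 0.1896]
tool_rot: [-179.9, -0.0, 0.7]
force: [0.7, 0.1, -0.6]
grip_width: 0.0869
grasp_force: 0.0
```

Call:
arm_command(series="0 -38 0 0.012 0;0 -38 0 0 0;0 -38 0 0 0;0 -38 0 0 0;0 -38 0 0 0;0 -38 0 0 0;-2 -40 0 0 0;0 0 10 0 0;0 0 20 0 0;0 0 20 0 0;0 0 15 0 0;0 0 0 0 0;0 0 0 0 0")

```text
time_s: 2.85
tool_pos: [0.4458, 0.2163, 0.1237]
tool_rot: [180.0, 0.1, -0.7]
force: [0.1, 0.1, 0.4]
grip_width: 0.0867
grasp_force: 0.0
```

Run:
```python
from cell import telemetry, cams
import cv2
o=telemetry.get_obs();print(o['tool_pos'],o['tool_rot'])
a=cams.read_camera('scene');b=cams.read_camera('top')
cv2.imwrite("pics/s2.png",a);cv2.imwrite("pics/t2.png",b)
f=lambda i,x,y:cv2.resize(i[y:y+140,x:x+130],None,fx=3,fy=3,interpolation=2)
cv2.imwrite("pics/c2.png",cv2.hconcat([f(a,340,170),f(b,130,200)]))
```

```text
[0.44578986 0.2162914  0.12366882] [ 1.79973447e+02  1.22247206e-01 -6.94727070e-01]
```

View pics/c2.png

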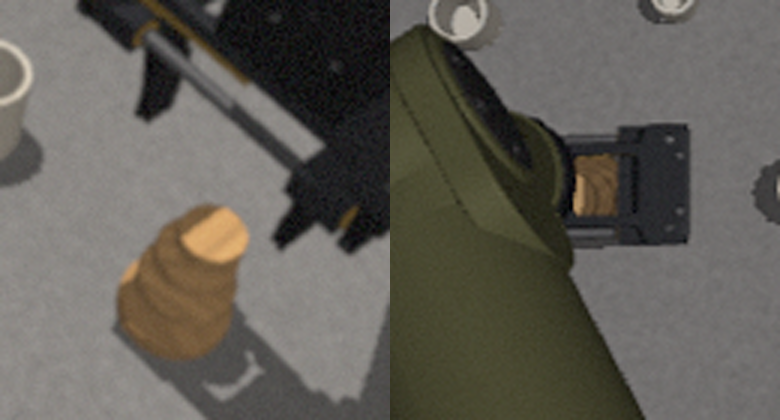

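The stack is under the open gripper. The fingertips in the scene view are at about (389,208) and (435,251) full-frame. I check these against the measured TCP.

Run:
```python
from h import *
for u in((388,209),(433,252),(457,253)): print(ray('scene',u,.1237))
K,o,R=cal('scene')
for P in((.4458,.2163-.0435,.1237),(.4458,.2163+.0435,.1237),(.4458,.2163-.058,.1237),(.4458,.2163+.058,.1237)):
    q=K@R.T@(np.array(P)-o);print(P,(q[:2]/q[2]).round(1))
```

```text
[0.43240319 0.15799416]
[0.43531618 0.2608138 ]
[0.40622312 0.28431782]
(0.4458, 0.1728, 0.1237) [388.5 218.5]
(0.4458, 0.2598, 0.1237) [428. 255.]
(0.4458, 0.1583, 0.1237) [382.5 212.9]
(0.4458, 0.2743, 0.1237) [435.1 261.5]
```

Call:
arm_command(series="-3 -10.5 0 -0.012 0;0 0 0 0 0;0 0 13 0 110;0 0 10 0 110;0 0 10 0 110;0 0 0 0 110;0 0 0 0 110;0 0 0 0 110")

```text
time_s: 3.62
tool_pos: [0.4437, 0.2276, 0.0915]
tool_rot: [-180.0, -0.0, -0.0]
force: [-0.4, -0.2, -0.6]
grip_width: 0.0555
grasp_force: 0.0
```

Call:
arm_command(series="0 0 0 0 150;0 0 0 0 165;0 0 0 0 180;0 0 0 0 180;0 0 0 0 180;0 0 0 0 180;0 0 0 0 180", squeeze=10)

```text
time_s: 4.2
tool_pos: [0.4436, 0.2274, 0.0913]
tool_rot: [180.0, -0.0, -0.0]
force: [-0.5, -0.3, -0.1]
grip_width: 0.0259
grasp_force: 0.0
```

Run:
```python
from cell import telemetry, cams
import cv2
a=cams.read_camera('scene')
cv2.imwrite("pics/s3.png",a)
cv2.imwrite("pics/c3.png",cv2.resize(a[160:310,340:480],None,fx=4,fy=4,interpolation=2))
```

```text
(no output)
```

View pics/c3.png

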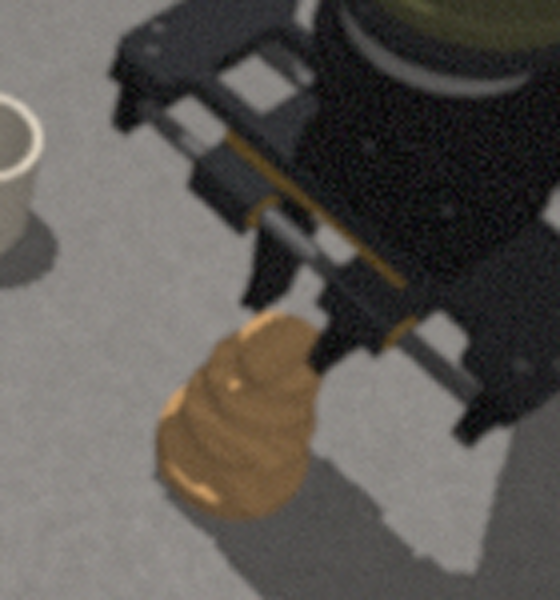

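Run:
```python
from h import *
K,o,R=cal('scene')
def pr(P): q=K@R.T@(np.array(P)-o);return ((q[:2]/q[2])-[340,160])*4
for x in(-.0095,.0095):
  for y in (-.013,.013,-.028,.028): print(x,y,pr((.4436+x,.2274+y,.0913)).round(0))
print('lid top c',pr((.443,.227,.104)).round(0))
for a in range(0,360,90): print(a,pr((.443+.019*np.cos(np.radians(a)),.227+.019*np.sin(np.radians(a)),.104)).round(0))
I=cv2.imread('pics/s3.png')
```

```text
-0.0095 -0.013 [268. 328.]
-0.0095 0.013 [314. 371.]
-0.0095 -0.028 [243. 304.]
-0.0095 0.028 [341. 397.]
0.0095 -0.013 [237. 351.]
0.0095 0.013 [282. 395.]
0.0095 -0.028 [211. 327.]
0.0095 0.028 [310. 421.]
lid top c [283. 344.]
0 [251. 368.]
90 [317. 376.]
180 [315. 321.]
270 [249. 313.]
```

The fingers closed to 26 mm without contact. In the image the tips sit above the lid, at about crop (248,305) and (320,372), which is higher than the telemetry implies. I'll open, go 14 mm lower and recheck.

Call:
arm_command(series="0 0 0 0 75;0 0 0 0 75;0 0 0 0 75;0 0 0 0 75;0 0 0 0 75;0 0 7 0 75;0 0 7 0 75;0 0 0 0 75;0 0 0 0 75")

```text
time_s: 5.0
tool_pos: [0.4429, 0.2271, 0.0765]
tool_rot: [180.0, 0.1, -0.0]
force: [0.6, -0.6, -0.3]
grip_width: 0.0611
grasp_force: 0.0
```

Run:
```python
from h import *
a=cams.read_camera('scene')
cv2.imwrite("pics/s4.png",a)
cv2.imwrite("pics/c4.png",cv2.resize(a[160:310,340:480],None,fx=4,fy=4,interpolation=2))
from cell import telemetry
o=telemetry.get_obs();t=o['tool_pos'];w=o['grip_width']/2;print(t,w)
K,c,R=cal('scene')
def pr(P): q=K@R.T@(np.array(P)-c);return (((q[:2]/q[2])-[340,160])*4).round(0)
for dz in (0,.019):
 for x in(-.0095,.0095):
  for y in (-w,w): print(dz,x,y,pr(t+[x,y,dz]))
```

```text
[0.44319365 0.2273171  0.07685956] 0.03067400064485531
0 -0.0095 -0.03067400064485531 [231. 317.]
0 -0.0095 0.03067400064485531 [337. 417.]
0 0.0095 -0.03067400064485531 [200. 339.]
0 0.0095 0.03067400064485531 [306. 441.]
0.019 -0.0095 -0.03067400064485531 [241. 294.]
0.019 -0.0095 0.03067400064485531 [350. 395.]
0.019 0.0095 -0.03067400064485531 [210. 316.]
0.019 0.0095 0.03067400064485531 [318. 419.]
```

View pics/c4.png

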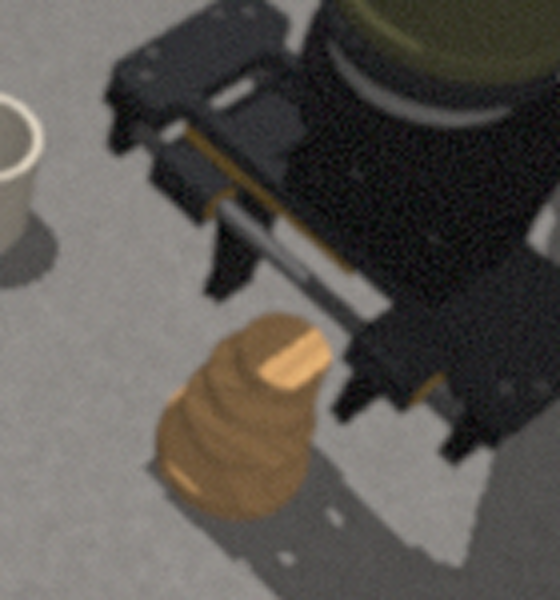

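Run:
```python
from h import *
for z in(.194,.24):
  for u in((230,241.7),(230,281)): print(z,ray('top',u,z).round(4))
b=cams.read_camera('top');cv2.imwrite('pics/t5.png',b)
cv2.imwrite('pics/c5.png',cv2.resize(b[190:320,120:260],None,fx=4,fy=4,interpolation=2))
```

```text
0.194 [0.4861 0.1267]
0.194 [0.4067 0.1275]
0.24 [0.4823 0.1221]
0.24 [0.4071 0.1229]
```

View pics/c5.png

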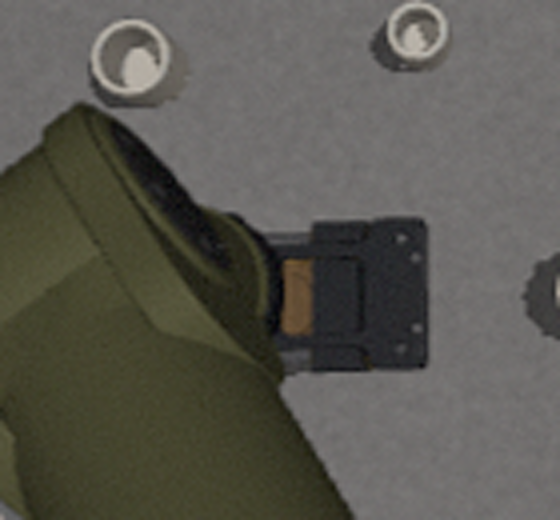

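Top view: the gripper plate is centred at x≈0.446, agreeing with telemetry, so only the height is in doubt. I'll lower further and close.

Call:
arm_command(series="0 0 6 0 75;0 0 6 0 75;0 0 0 0 75;0 0 0 0 120;0 0 0 0 135;0 0 0 0 150;0 0 0 0 160;0 0 0 0 160;0 0 0 0 160;0 0 0 0 160")

```text
time_s: 5.93
tool_pos: [0.4437, 0.2274, 0.0655]
tool_rot: [180.0, -0.0, -0.0]
force: [-0.7, 1.4, 1.0]
grip_width: 0.037
grasp_force: 10.0
```

Run:
```python
from h import *
a=cams.read_camera('scene')
cv2.imwrite("pics/s6.png",a)
cv2.imwrite("pics/c6.png",cv2.resize(a[195:285,370:460],None,fx=6,fy=6,interpolation=2))
from cell import telemetry
o=telemetry.get_obs();t=o['tool_pos'];w=o['grip_width']/2;print(t,w)
K,c,R=cal('scene')
def pr(P): q=K@R.T@(np.array(P)-c);return (((q[:2]/q[2])-[370,195])*6).round(0)
for dz in (0,.02,.03):
  for y in (-w,w+.015): print(dz,y,pr(t+[.0095,y,dz]))
```

```text
[0.44372265 0.22743558 0.06547957] 0.01858714691134064
0 -0.01858714691134064 [142. 349.]
0 0.03358714691134064 [275. 480.]
0.02 -0.01858714691134064 [156. 314.]
0.02 0.03358714691134064 [294. 446.]
0.03 -0.01858714691134064 [164. 295.]
0.03 0.03358714691134064 [303. 429.]
```

View pics/c6.png

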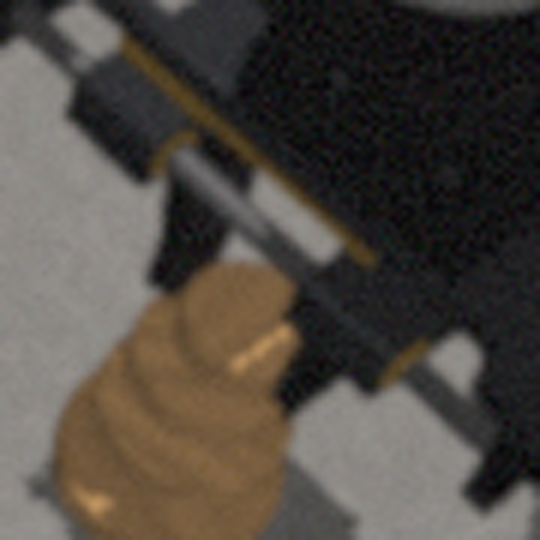

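Gripped at 37 mm with 10 N. I lift and carry to the mini canister.

Call:
arm_command(series="0 0 -5 0 160;0 0 -15 0 160;0 0 -20 0 160;27.5 11.8 0 0 160;27.5 11.8 0 0 160;27.5 11.8 0 0 160;27.5 11.8 0 0 160;27.5 11.8 0 0 160;27.5 11.8 0 0 160;0 0 10 0 160;0 0 10 0 160;0 0 10 0 160;0 0 0 0 160;0 0 0 0 160")

```text
time_s: 7.15
tool_pos: [0.6069, 0.1573, 0.0746]
tool_rot: [180.0, 0.1, 0.1]
force: [-0.4, 0.5, 0.1]
grip_width: 0.0372
grasp_force: 10.0
```

Run:
```python
from h import *
a=cams.read_camera('scene');b=cams.read_camera('top')
cv2.imwrite("pics/s7.png",a);cv2.imwrite("pics/t7.png",b)
cv2.imwrite("pics/c7.png",np.hstack([cv2.resize(a[210:330,240:350],None,fx=4,fy=4,interpolation=2),cv2.resize(b[150:270,180:250],None,fx=4,fy=4,interpolation=2)]))
from cell import telemetry
o=telemetry.get_obs();print(o['tool_pos'])
```

```text
[0.60814496 0.15732831 0.07589197]
```

View pics/c7.png

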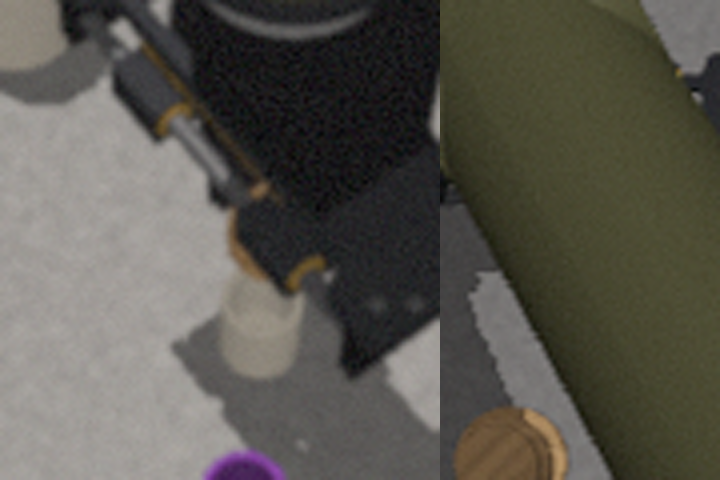

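The lid hangs level over the mini canister, its rim at about crop (262,290). I lower it, slowly once it enters.

Call:
arm_command(series="0 0.8 12 0 160;0 0 12 0 160;0 0 10 0 160;0 0 5 0 160;0 0 3 0 160;0 0 3 0 160;0 0 3 0 160;0 0 2 0 160;0 0 0 0 160;0 0 0 0 160")

```text
time_s: 8.08
tool_pos: [0.6087, 0.1558, 0.0255]
tool_rot: [-180.0, -0.0, -0.0]
force: [-0.0, -0.6, -0.1]
grip_width: 0.0371
grasp_force: 10.0
```

Call:
arm_command(series="0 0 1 0 160;0 0 0.7 0 160;0 0 0.6 0 160;0 0 0 0 160;0 0 0 0 160")

```text
time_s: 8.5
tool_pos: [0.6089, 0.156, 0.0236]
tool_rot: [-180.0, -0.0, -0.0]
force: [-0.8, 0.7, 3.2]
grip_width: 0.0374
grasp_force: 10.0
```

Call:
arm_command(series="0 0 0 0 150;0 0 0 0 140;0 0 0 0 125;0 0 0 0 110;0 0 -3 0 110;0 0 -10 0 110;0 0 -25 0 75;0 0 -25 0 75;-27.7 -11.5 -5 0 75;-27.7 -11.5 0 0 75;-27.7 -11.5 0 0 75;-27.7 -11.5 0 0 75;-27.7 -11.5 0 0 75;-27.7 -11.5 0 0 75;0 0 10 0 75;0 0 0 0 75;0 0 0 0 75")

```text
time_s: 9.92
tool_pos: [0.4429, 0.2243, 0.0814]
tool_rot: [180.0, -0.0, -0.0]
force: [0.3, -1.0, -0.5]
grip_width: 0.0612
grasp_force: 0.0
```

Run:
```python
from h import *
a=cams.read_camera('scene')
cv2.imwrite("pics/s8.png",a)
cv2.imwrite("pics/c8.png",cv2.resize(a[180:340,260:460],None,fx=4,fy=3.7,interpolation=2)[:,:800])
from cell import telemetry
print(telemetry.get_obs()['tool_pos'])
print('mini lid',fit('scene',a,(.6085,.157),.062,.019,.008,None))
```

```text
[0.44349786 0.22426293 0.08151886]
mini lid [30.5686  0.6085  0.1575]
```

View pics/c8.png

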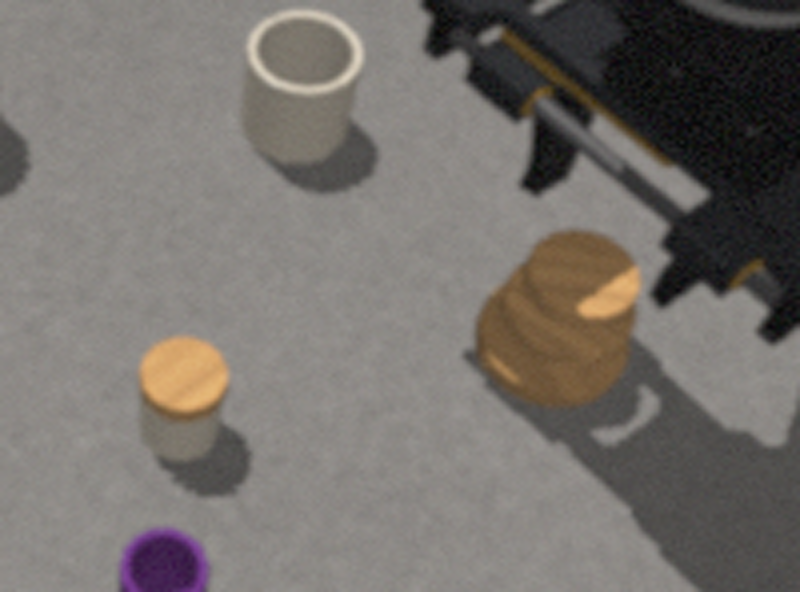

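Mini lid is seated flat (crop (183,375)) and the rest of the stack is intact. Next, grasp the small lid.

Call:
arm_command(series="0 -0.7 15 0 75;0 0 15 0 75;0 0 9 0 75;0 0 3 0 75;0 0 0 0 75;0 0 0 0 95;0 0 0 0 110;0 0 0 0 125;0 0 0 0 135;0 0 0 0 135;0 0 0 0 135;0 0 0 0 135")

```text
time_s: 10.97
tool_pos: [0.4429, 0.2256, 0.0396]
tool_rot: [-180.0, -0.1, -0.0]
force: [-0.1, -1.2, 4.6]
grip_width: 0.0473
grasp_force: 10.0
```

Call:
arm_command(series="0 0 -5 0 135;0 0 -15 0 135;0 0 -25 0 135;25.2 -16.8 0 0 135;25.2 -16.8 0 0 135;25.2 -16.8 0 0 135;25.2 -16.8 0 0 135;25.2 -16.8 0 0 135;25.2 -16.8 0 0 135;0 0 0 0 135;0 0 10 0 135;0 0 10 0 135;0 0 0 0 135;0 0 0 0 135")

```text
time_s: 12.13
tool_pos: [0.5921, 0.3248, 0.0628]
tool_rot: [179.9, 0.1, -0.0]
force: [-0.0, 0.6, 0.4]
grip_width: 0.0474
grasp_force: 10.0
```

Run:
```python
from h import *
a=cams.read_camera('scene');b=cams.read_camera('top')
cv2.imwrite("pics/s9.png",a)
cv2.imwrite("pics/c9.png",np.hstack([cv2.resize(a[290:410,320:440],None,fx=4,fy=4,interpolation=2),cv2.resize(b[160:280,120:190],None,fx=4,fy=4,interpolation=2)]))
from cell import telemetry
o=telemetry.get_obs();print(o['tool_pos'],o['grip_width'],o['force'])
```

```text
[0.59324745 0.32558858 0.06433903] 0.04758757696012504 [-0.08302141 -0.58094885  0.12741134]
```

View pics/c9.png

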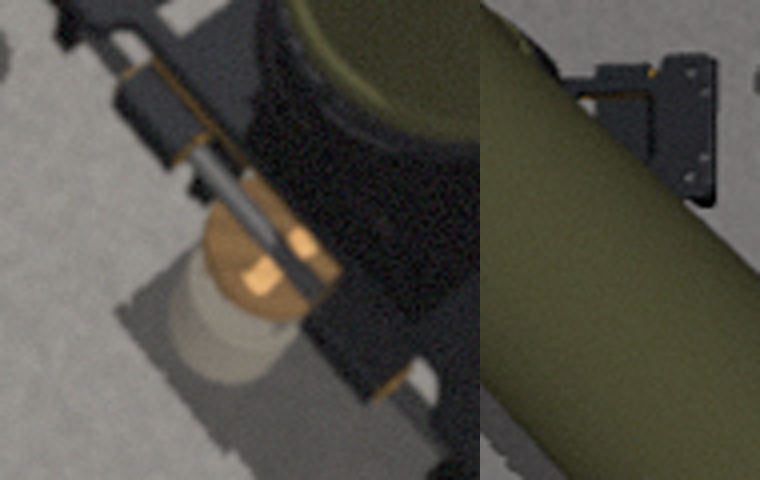

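Small lid is held level over its canister. Lowering.

Call:
arm_command(series="0.8 -0.9 6 0 135;0 0 8 0 135;0 0 5 0 135;0 0 3 0 135;0 0 3 0 135;0 0 2 0 135;0 0 1 0 135;0 0 0 0 135;0 0 0 0 135")

```text
time_s: 12.98
tool_pos: [0.5945, 0.3273, 0.0361]
tool_rot: [-180.0, -0.0, -0.0]
force: [0.2, -0.6, 0.3]
grip_width: 0.0472
grasp_force: 10.0
```

Call:
arm_command(series="0 0 1 0 135;0 0 0.8 0 135;0 0 0.7 0 135;0 0 0 0 135;0 0 0 0 135")

```text
time_s: 13.4
tool_pos: [0.5945, 0.3272, 0.0337]
tool_rot: [-180.0, -0.0, -0.0]
force: [-0.4, -0.4, 0.9]
grip_width: 0.0475
grasp_force: 10.0
```

Call:
arm_command(series="0 0 0.4 0 135;0 0 0.4 0 135;0 0 0 0 135;0 0 0 0 135")

```text
time_s: 13.73
tool_pos: [0.5946, 0.3273, 0.0337]
tool_rot: [180.0, -0.0, -0.0]
force: [-2.2, -1.6, 5.3]
grip_width: 0.047
grasp_force: 10.0
```

Call:
arm_command(series="0 0 0 0 125;0 0 0 0 115;0 0 0 0 100;0 0 0 0 85;0 0 -3 0 80;0 0 -10 0 80;0 0 -20 0 50;0 0 -25 0 50;-25 16.8 0 0 50;-25 16.8 0 0 50;-25 16.8 0 0 50;-25 16.8 0 0 50;-25 16.8 0 0 50;-25 16.8 0 0 50;0 0 10 0 50;0 0 0 0 50;0 0 0 0 50")

```text
time_s: 15.15
tool_pos: [0.4451, 0.2266, 0.0812]
tool_rot: [-180.0, -0.1, -0.0]
force: [0.7, 0.0, 0.1]
grip_width: 0.0702
grasp_force: 0.0
```

Run:
```python
from h import *
a=cams.read_camera('scene')
cv2.imwrite("pics/s10.png",a)
cv2.imwrite("pics/c10.png",cv2.resize(a[200:410,260:460],None,fx=2.8,fy=2.8,interpolation=2))
from cell import telemetry
print(telemetry.get_obs()['tool_pos'])
print('small lid',fit('scene',a,(.595,.327),.072,.024,.008,None))
```

```text
[0.44537389 0.22721226 0.08132893]
small lid [31.7306  0.595   0.329 ]
```

View pics/c10.png

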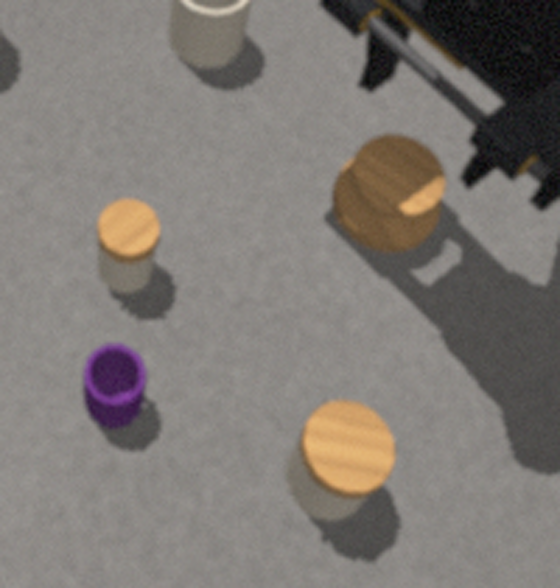

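Small lid is seated flat (crop (348,447)). Next, the medium lid.

Call:
arm_command(series="-1 0.5 20 0 50;0 0 20 0 50;0 0 15 0 50;0 0 9 0 50;0 0 4 0 50;0 0 0 0 50;0 0 0 0 70;0 0 0 0 85;0 0 0 0 100;0 0 0 0 105;0 0 0 0 105;0 0 0 0 105;0 0 0 0 105")

```text
time_s: 16.28
tool_pos: [0.4442, 0.2262, 0.0135]
tool_rot: [-180.0, -0.1, -0.0]
force: [0.4, 0.3, 5.2]
grip_width: 0.0573
grasp_force: 10.0
```

Call:
arm_command(series="0 0 -5 0 105;0 0 -20 0 105;0 0 -25 0 105;0 0 -20 0 105;0.8 30 0 0 105;0.8 30 0 0 105;0.8 30 0 0 105;0.8 30 0 0 105;0.8 30 0 0 105;0 30 0 0 105;0 0 5 0 105;0 0 0 0 105;0 0 0 0 105")

```text
time_s: 17.37
tool_pos: [0.4467, 0.0465, 0.0774]
tool_rot: [-180.0, 0.1, -0.0]
force: [0.4, 0.1, 0.3]
grip_width: 0.0574
grasp_force: 10.0
```

Run:
```python
from h import *
a=cams.read_camera('scene')
cv2.imwrite("pics/s11.png",a)
cv2.imwrite("pics/c11.png",cv2.resize(a[130:260,260:400],None,fx=4,fy=4,interpolation=2))
from cell import telemetry
o=telemetry.get_obs();print(o['tool_pos'],o['grip_width'],o['force'])
```

```text
[0.4469939  0.04717809 0.07766296] 0.05755873378857458 [-0.22022507  0.02531844  0.0274086 ]
```

View pics/c11.png

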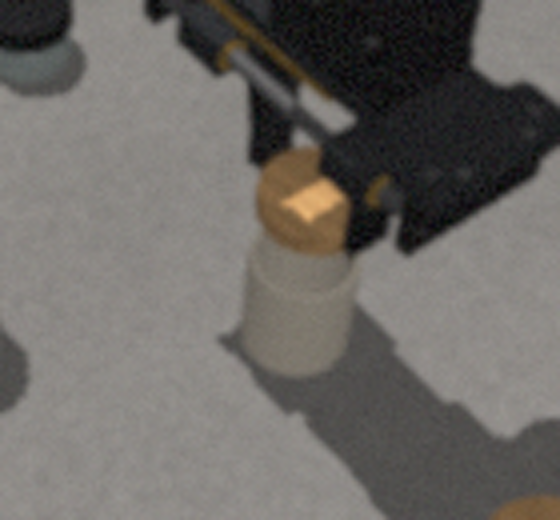

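Medium lid is level over its canister (rim at crop (300,270)). Lowering.

Call:
arm_command(series="0.8 0.6 8 0 105;0 0 9 0 105;0 0 5 0 105;0 0 3 0 105;0 0 3 0 105;0 0 3 0 105;0 0 1 0 105;0 0 0.7 0 105;0 0 0.6 0 105;0 0 0 0 105;0 0 0 0 105")

```text
time_s: 18.33
tool_pos: [0.4483, 0.0452, 0.0446]
tool_rot: [180.0, -0.0, -0.0]
force: [0.3, 0.5, -0.8]
grip_width: 0.057
grasp_force: 10.0
```

Call:
arm_command(series="0 0 0.6 0 105;0 0 0.5 0 105;0 0 0.4 0 105;0 0 0 0 105;0 0 0 0 105")

```text
time_s: 18.75
tool_pos: [0.4484, 0.0452, 0.0435]
tool_rot: [180.0, -0.0, -0.0]
force: [-2.0, -1.0, 5.0]
grip_width: 0.0576
grasp_force: 10.0
```

Call:
arm_command(series="0 0 0 0 95;0 0 0 0 85;0 0 0 0 70;0 0 0 0 55;0 0 -3 0 50;0 0 -10 0 50;0 0 -20 0 0;0 0 -12 0 0;0 -30 0 0 0;0 -30 0 0 0;0 -30 0 0 0;0 -30 0 0 0;0 -30 0 0 0;-0.5 -30.5 0 0 0;0 0 0 0 0;0 0 0 0 0")

```text
time_s: 20.08
tool_pos: [0.4472, 0.2279, 0.0886]
tool_rot: [-179.9, -0.0, 0.2]
force: [-0.2, -0.6, 0.2]
grip_width: 0.0869
grasp_force: 0.0
```

Run:
```python
from h import *
a=cams.read_camera('scene')
cv2.imwrite("pics/s12.png",a)
cv2.imwrite("pics/c12.png",cv2.resize(a[140:320,260:470],None,fx=3.2,fy=3.2,interpolation=2))
from cell import telemetry
print(telemetry.get_obs()['tool_pos'])
print('med lid',fit('scene',a,(.449,.047),.082,.029,.008,None),'large',fit('scene',a,(.447,.226),.026,.034,.008,None))
```

```text
[0.44760037 0.22593992 0.08828664]
med lid [24.9597  0.449   0.0475] large [9.6409 0.445  0.226 ]
```

View pics/c12.png

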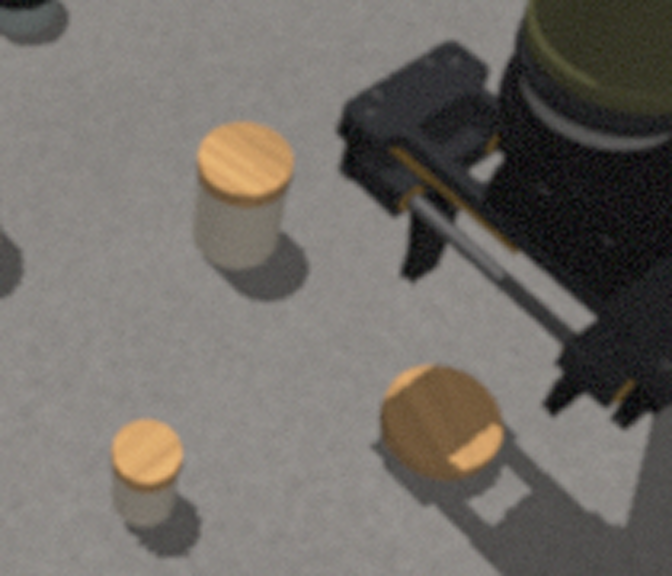

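Medium lid is seated flat (crop (245,160)). The large lid lies alone at crop (442,422); going down to it, slowly near the end.

Call:
arm_command(series="-1.2 0 25 0 0;0 0 25 0 0;0 0 20 0 0;0 0 10 0 0;0 0 5 0 0;0 0 3 0 0;0 0 2 0 0;0 0 2 0 0;0 0 0 0 0;0 0 0 0 0")

```text
time_s: 20.97
tool_pos: [0.447, 0.2259, -0.0034]
tool_rot: [-180.0, -0.1, -0.0]
force: [0.1, 0.1, 1.0]
grip_width: 0.0869
grasp_force: 0.0
```

Call:
arm_command(series="-0.8 0 2 0 0;0 0 2 0 0;0 0 2 0 0;0 0 1.5 0 0;0 0 1.5 0 0;0 0 0 0 20;0 0 0 0 40;0 0 0 0 55;0 0 0 0 70;0 0 0 0 75;0 0 0 0 75;0 0 0 0 75")

```text
time_s: 21.97
tool_pos: [0.4457, 0.2258, -0.013]
tool_rot: [180.0, -0.0, -0.0]
force: [0.7, 0.3, 0.1]
grip_width: 0.0675
grasp_force: 10.0
```

Call:
arm_command(series="0 0 -5 0 75;0 0 -20 0 75;0 0 -30 0 75;0 0 -30 0 75;0 0 -15 0 75;15.4 28.7 0 0 75;15.4 28.7 0 0 75;15.4 28.7 0 0 75;15.4 28.7 0 0 75;15.4 28.7 0 0 75;15.4 28.7 0 0 75;15.4 28.7 0 0 75;15.4 28.7 0 0 75;15.4 28.7 0 0 75;15.4 28.7 0 0 75;0 0 0 0 75;0 0 5 0 75;0 0 0 0 75;0 0 0 0 75")

```text
time_s: 23.55
tool_pos: [0.5988, -0.0595, 0.0816]
tool_rot: [-180.0, 0.1, 0.1]
force: [-0.5, 0.6, 0.3]
grip_width: 0.0675
grasp_force: 10.0
```

Run:
```python
from h import *
a=cams.read_camera('scene')
cv2.imwrite("pics/s13.png",a)
cv2.imwrite("pics/c13.png",cv2.resize(a[110:260,160:320],None,fx=4,fy=4,interpolation=2))
from cell import telemetry
o=telemetry.get_obs();print(o['tool_pos'],o['grip_width'],o['force'])
K,c,R=cal('scene')
def pr(P): q=K@R.T@(np.array(P)-c);return (((q[:2]/q[2])-[160,110])*4).round(0)
t=o['tool_pos'];th=np.radians(range(0,360,45))
print('lid top pts',[tuple(pr((t[0]+.034*np.cos(h),t[1]+.034*np.sin(h),t[2]+.039))) for h in th])
```

```text
[ 0.59901946 -0.05941833  0.08188165] 0.06735301382746375 [ 0.80835886 -0.01782509  0.42275683]
lid top pts [(np.float64(252.0), np.float64(300.0)), (np.float64(298.0), np.float64(323.0)), (np.float64(355.0), np.float64(312.0)), (np.float64(387.0), np.float64(274.0)), (np.float64(377.0), np.float64(234.0)), (np.float64(332.0), np.float64(213.0)), (np.float64(278.0), np.float64(222.0)), (np.float64(244.0), np.float64(258.0))]
```

View pics/c13.png

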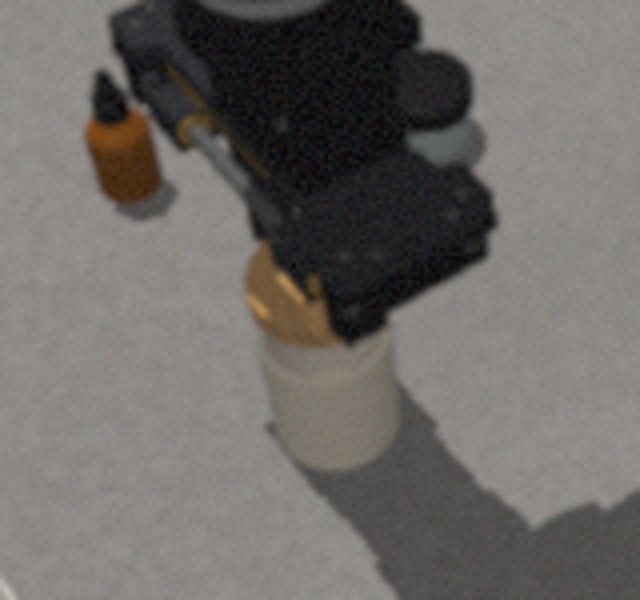

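Large lid is level over its canister (rim at crop (330,350)), clear of the bottle and jar. Lowering.

Call:
arm_command(series="1 1.3 7 0 75;0 0 8 0 75;0 0 5 0 75;0 0 3 0 75;0 0 3 0 75;0 0 2 0 75;0 0 1 0 75;0 0 0.7 0 75;0 0 0 0 75;0 0 0 0 75")

```text
time_s: 24.43
tool_pos: [0.6007, -0.0625, 0.0524]
tool_rot: [180.0, -0.0, -0.0]
force: [-0.8, 0.4, 0.1]
grip_width: 0.0674
grasp_force: 10.0
```

Call:
arm_command(series="0 0 0.5 0 75;0 0 0.5 0 75;0 0 0.4 0 75;0 0 0.3 0 75;0 0 0 0 75;0 0 0 0 75")

```text
time_s: 24.93
tool_pos: [0.6008, -0.0624, 0.051]
tool_rot: [180.0, -0.0, -0.0]
force: [-1.4, 0.5, 4.6]
grip_width: 0.0675
grasp_force: 10.0
```

Seated. Release and withdraw up and back for a clear view.

Call:
arm_command(series="0 0 0 0 65;0 0 0 0 55;0 0 0 0 35;0 0 0 0 10;0 0 0 0 0;0 0 -3 0 0;0 0 -10 0 0;0 0 -25 0 0;0 0 -35 0 0;0 0 -35 0 0;-15 35 0 0 0;-15 35 0 0 0;-15 35 0 0 0;-15 35 0 0 0;-15 35 0 0 0;-10 38 0 0 0;-10 38 0 0 0;0 0 0 0 0;0 0 0 0 0")

```text
time_s: 26.52
tool_pos: [0.5041, -0.3171, 0.159]
tool_rot: [179.9, -0.0, -0.4]
force: [0.3, 2.0, 0.4]
grip_width: 0.0871
grasp_force: 0.0
```

Run:
```python
from h import *
from cell import telemetry
a=cams.read_camera('scene');b=cams.read_camera('top')
cv2.imwrite("pics/s14.png",cv2.resize(a[100:400,150:450],None,fx=2,fy=2,interpolation=2))
o=telemetry.get_obs();print(o['time_s'],o['tool_pos'],o['force'])
print('large',fit('scene',a,(.601,-.06),.09,.034,.008,None))
```

```text
26.6167 [ 0.50614857 -0.31261618  0.15913873] [ 0.65405805  0.91903489 -0.16560914]
large [31.982   0.6025 -0.06  ]
```

View pics/s14.png

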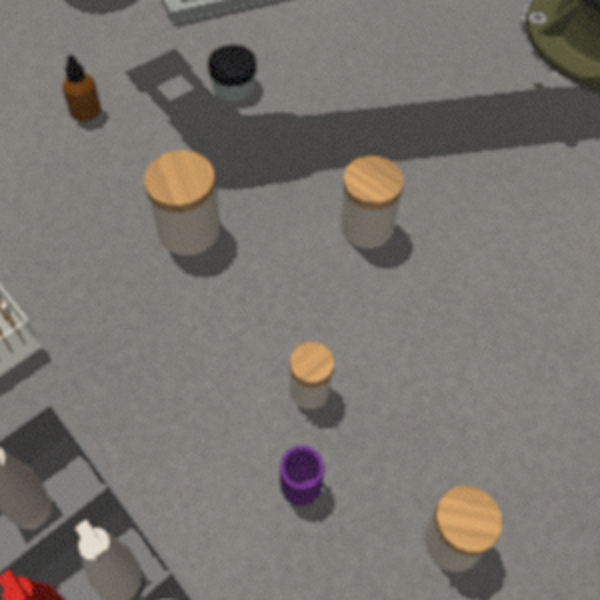

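All four lids lie flat on their canisters, at (180,180), (373,181), (312,363) and (469,520) in the crop. The bottle, jar and purple look-alike are still standing where they were.

```bash
python3 -c "
from cell import env
print(env.sign_off())"
```

```text
the job is handed in; nothing more can be done
None
```

All four canisters are closed with their matching lids, each lowered until it touched the rim and lying flat in the final picture, and the job was handed in at about 27 s on the robot's clock.

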